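# Angle a cross-bar out of a covered spares bin and hold it

### The arm

A 6-joint arm with a two-finger parallel gripper is mounted at the origin on the work surface. World frame = base frame: x ahead of the robot, y to its left, z up, the work surface at z = 0. Lengths are in mm, angles in degrees, forces in N, time in s.
With the tool pointing down it reaches from about 300 to 850 mm from the base axis. Payload 4.2 kg.
Tool frame: the origin (TCP) lies at the very end of the fingers, on their centre line; the grasp point (between the pads) lies 19 mm behind it; z points along the fingers, x is the direction in which the jaws open and shut, and the axes are right-handed (so a half turn about z gives the same grasp; the last joint's range is limited). The gripper opens to 91 mm and grips with 3 to 60 N. Pads are 32 mm wide; open, the fingers measure 118 mm over their backs; the gripper's body (76 mm by 178 mm) begins 60 mm behind the grasp point.
Start: joints at [-73.224, 18.312, 89.639, -0, 72.044, -1.146], TCP at [176.945, -547.117, 180.376] pointing down, gripper open.
Joint ranges: [-177.97, 177.97], [-48.28, 115.42], [12.27, 149.76], [-77.06, 257.06], [2.81, 150.46], [-146.56, 146.56]. Speed limits (degrees/s): [147.25, 147.25, 180, 180, 180, 180].

### API

Orientations are given as [roll, pitch, yaw] about the fixed x, y, z axes, in that order (R = Rz(yaw) Ry(pitch) Rx(roll)).
In Python, from workcell import env gives the robot as it stands.
- The arm moves only by the tool servo_tool, never from a script. Its argument "plan" is a list of rows, each a list of 3 entries, a list of its own where there are three numbers: the turn, a rotation vector about the tool's x, y, z in degrees, then the shift along the tool's x, y, z in mm, then the finger opening in mm, from 0 to 91.2. In form: [[[ax, ay, az], [dx, dy, dz], claw], ...]. A call has exactly 10 rows; each row shifts and turns the pose as measured when the row begins, along the tool's axes as they then stand; what a row does not reach is not made up. A row lasts 1/8 s, in which the tool goes at most 62.5 mm and 10.7 degrees, less where a joint would pass 70% of its speed; a pose out of reach is approached as far as the arm can. A call with a gripper value outside its range is refused whole. The fingers move at their own pace and stop on an object; "squeeze" is the grip in N (left out, the last holds). Time passes only in rows, so rows that do not move let the fingers close, or fill a call up. It gives the time, the measured TCP pose, the force and the opening at its end, in the units of the state.
- env.state(): the state, without advancing time (a new reading comes with each control period).
- env.grab_frame(name): name is "scene" or "top" or "wrist"; returns a dict with "pixels" (420x560x3 uint8, red, green, blue), "intrinsics" (3x3 intrinsics, pixels), "eye" and "attitude" of the camera in the world. Camera axes: x right, y up, looking along -z (the intrinsics and any distortion apply to the point x, -y, -z); pixel columns grow to the right and rows downward; lengths in mm; the calibration is good to about 2 mm. A picture is of the moment at which its call begins. There is no depth.
- env.job_done(): hands the job in, once; it reports no verdict.
The state is a dict: "time_s": time; "qpos": joint angles; "qvel": joint speeds; "effort": joint torques, N m; "ee_pos": TCP position; "ee_rot": TCP orientation; "force": force on the tool from outside, world axes, zero at the start; "torque": the same for the moment, N m; "gripper_width": finger opening in mm.
Only numpy, scipy, OpenCV 4.12 (cv2) and the standard library are available. Lean on these libraries where they do the work, as an engineer would, in place of code of your own. Each camera call takes 0.05 s, during which the arm holds its last target.

### The job

A long stock carton lies across the mouth of the covered spares bin: set it down flat on top of the narrow raised ledge and leave it balanced there. Then fetch the steel cross-bar out of the bin through the mouth, which is shorter than the bar, so tilt it out one end first without forcing it against the bin, and finish while still gripping it, level and at least 10 cm above the bin's mouth. Leave the other things on the bench where they are.

Things in the scene. Friction and masses are not known exactly. Their poses are not given: they have to be found in the camera images.
- mouth (a point): centre of the rectangular mouth in the flat cover of the spares bin, on the cover's top face, 64 mm above the bench. Mouth: 180 mm along its x axis (the bin's length), 140 mm along y, centred in the cover. The cover is fixed and 4 mm thick, underside at 60 mm. z is up
- bin: the spares bin, a low plastic box 352 mm long (x axis) x 190 mm wide (y axis), fixed to the bench; origin at the centre of its underside on the bench, right below mouth, same axes. Inside: 344 mm along x, 180 mm along y, floor 5 mm above the bench, thus 55 mm from floor to the cover's underside
- bar_center (a point): centre (half-way up) and centre of mass of the cross-bar: straight, steel, 240 mm long (x axis), 22 mm wide (y), 20 mm high (z); the last 5 mm at each end is a plate 34 mm wide, 20 mm high. 0.18 to 0.35 kg. Starts loose and flat on the bin's floor, roughly along the bin's length, its ends under the cover, its middle below the mouth
- bar: the same cross-bar; origin at the centre of its underside
- carton_center (a point): centre of the long closed stock carton, 50 mm (its x axis) x 180 mm (its y axis) x 40 mm high (z), rigid, 0.14 to 0.28 kg. It starts lying flat on the bin's cover, bridging the mouth across the bin's width
- carton: the same carton; origin at the centre of its underside
- ledge_top (a point): centre of the top face of the ledge, a rack beam standing on edge: top face 280 mm long (its x axis) and 32 mm wide (its y axis), 100 mm above the bench; below it the beam has the same width down to a foot plate 90 mm wide and 6 mm thick. Fixed to the bench
- ledge: the same ledge; origin at the centre of its underside on the bench
- tape_roll: bystander: roll of tape lying flat, 100 mm across, 48 mm high; origin at the centre of its underside
- parts_tray: bystander: small open plastic tray 90 x 130 x 60 mm high; origin at the centre of its underside
- bottle: bystander: capped plastic bottle, 60 mm across, 150 mm high; origin at the centre of its underside
- small_carton: bystander: small closed carton 90 x 120 x 50 mm high; origin at the centre of its underside
Not all that is in view belongs to the job. Leave any blue or orange look-alike of the carton alone.

How it is judged (in metres and radians):
On the way, in this order (a step that is already met when the one before it is completed fails the run):
1. the carton rests flat on the ledge, let go, while the bar is still in the bin (z of carton_center in the frame of ledge_top between 0.014 and 0.026 m and x of carton_center in the frame of ledge_top between -0.13 and 0.13 m and angle between carton_center's own z axis and vertical below 0.1 rad and contact force between carton and ledge above 0.5 N and contact force between carton and the arm below 0.2 N and contact force between carton and the fingers below 0.2 N and linear speed of carton below 0.03 m/s and z of bar_center in the frame of mouth below -0.005 m), for 0.2 s.
2. the bar is held wholly above the bin's cover (z of bar_center in the frame of mouth above 0.095 m and contact force between bar and the fingers above 1 N and contact force between bar and bin below 0.2 N), for 0.1 s.
At the end, for the whole second after the job is handed in: Carton flat (0.1 rad) and still on the ledge, untouched by the robot. Bar still gripped, touching nothing else, at rest, level within 0.2 rad, its centre at least 95 mm above the cover's top and within 150 mm of the mouth's centre seen from above (all of step 2 and z of carton_center in the frame of ledge_top between 0.014 and 0.026 m and x of carton_center in the frame of ledge_top between -0.13 and 0.13 m and angle between carton_center's own z axis and vertical below 0.1 rad and contact force between carton and ledge above 0.5 N and contact force between carton and the arm below 0.2 N and contact force between carton and the fingers below 0.2 N and linear speed of each of carton, bar below 0.03 m/s and horizontal distance between bar_center and mouth below 0.15 m and angle between bar_center's own z axis and vertical below 0.2 rad and contact force between bar and ledge below 0.2 N and contact force between bar and carton below 0.2 N); the arm keeps its last pose, push and grip.
It fails at once if a bystander is shifted by more than 30 mm (distance of any of tape_roll, parts_tray, bottle, small_carton from where it was at the start of the episode above 0.03 m).
It fails at once if the bar is forced against the bin with more than 40 N (contact force between bar and bin above 40 N).
It also fails if it takes over 64 s, if anything falls off the work surface, if the arm or the gripper's body presses on something with over 40 N, if the wrist force passes 120 N, or if a joint passes its speed limit or range.

## Working session

There is one attempt and no reset: what is moved stays moved. The work goes in short steps, Python scripts to look and compute and a tool call to move; the robot and the scene stay as the last step left them, time stands still between calls to the robot, and variables do not carry over. Pictures are saved under pics/ and viewed, and the job is handed in when it is done.

Besides the shell and the picture viewer there is one more tool, called after ">>>" as name([rows], argument=value, ...), one row to a line, values as JSON. servo_tool: Moves the arm, as the interface text tells. Its arguments: {"type":"object","properties":{"plan":{"type":"array"},"squeeze":{"type":"number"}},"required":["plan"]}

```bash
ls; mkdir -p pics; cat > h.py <<'E'
import numpy as np,cv2
from workcell import env
def grab(n,save=None):
    f=env.grab_frame(n)
    if save: cv2.imwrite('pics/'+save+'.png',cv2.cvtColor(f['pixels'],cv2.COLOR_RGB2BGR))
    return f
E
python3 - <<'E'
from h import *
s=env.state();print({k:np.round(v,3) for k,v in s.items()})
for n in ['scene','top','wrist']:
    f=grab(n,n+'0');print(n,f['intrinsics'],f['eye'],f['attitude'],[k for k in f])
E
```

```text
pics
{'time_s': np.float64(0.0), 'qpos': array([-7.3224e+01,  1.8351e+01,  8.9706e+01, -2.0000e-03,  7.2041e+01,
       -1.1450e+00]), 'qvel': array([-0.006, -0.036, -0.022,  0.108,  0.048, -0.074]), 'effort': array([-4.0000e-03, -4.1247e+01, -2.3198e+01,  7.3000e-02,  4.6000e-02,
       -0.0000e+00]), 'ee_pos': array([ 176.768, -546.583,  179.531]), 'ee_rot': array([-1.8000e+02,  9.8000e-02, -7.2078e+01]), 'force': array([-1.056,  0.029, -0.043]), 'torque': array([ 0.037, -0.057,  0.089]), 'gripper_width': np.float64(91.34)}
scene [[500.89390479   0.         281.16252185]
 [  0.         500.89390479 211.89601435]
 [  0.           0.           1.        ]] [1340.40954036 -279.25988842 1246.36877616] [37.06947607  0.43763116 71.81503416] ['pixels', 'intrinsics', 'eye', 'attitude']
top [[450.01533163   0.         281.97758923]
 [  0.         450.01533163 206.57164286]
 [  0.           0.           1.        ]] [3.12695589e+02 6.11407142e-01 1.46920693e+03] [  7.91533147  -1.12043001 -89.2550861 ] ['pixels', 'intrinsics', 'eye', 'attitude']
wrist [[366.93159538   0.         282.08531614]
 [  0.         366.93159538 209.59742939]
 [  0.           0.           1.        ]] [ 242.84890191 -526.25233265  384.48575911] [-1.42419754e+01  4.70849196e-02 -7.20779801e+01] ['pixels', 'intrinsics', 'eye', 'attitude']
```

View pics/scene0.png

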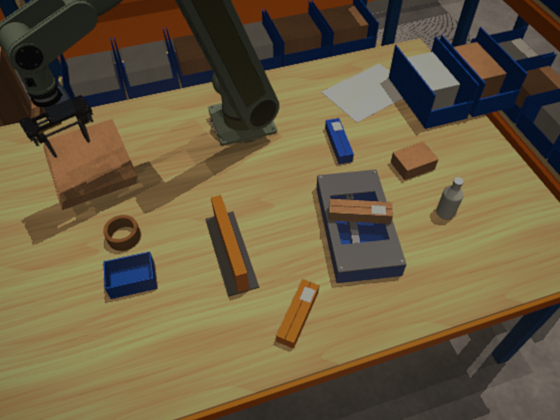

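View pics/top0.png

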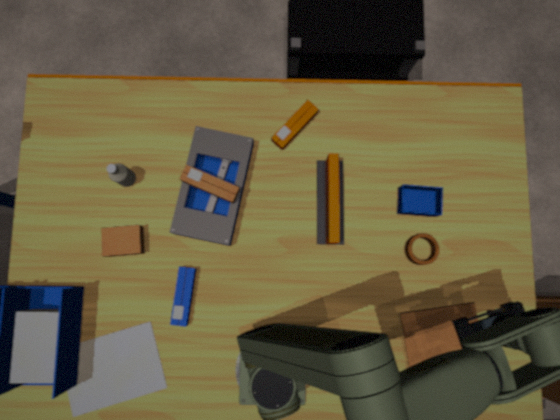

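View pics/wrist0.png

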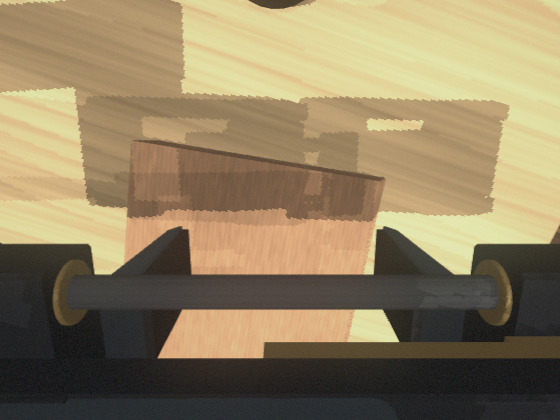

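The grasp target could be confused with several things in the top view:
- the brown carton on the bin (210,184), which is my choice because it bridges the mouth
- the orange look-alike (296,125)
- the blue look-alike (183,296)
- the small carton (123,241)
- the large box under the gripper (440,335)

I'll check the choice in a close crop.

```bash
cat >> h.py <<'E'
from scipy.spatial.transform import Rotation as R
def ray(f,u,v):
    K=f['intrinsics'];d=np.array([(u-K[0,2])/K[0,0],-(v-K[1,2])/K[1,1],-1.])
    return np.array(f['eye']),R.from_euler('xyz',f['attitude'],degrees=True).as_matrix()@d
def onz(f,u,v,z):
    e,d=ray(f,u,v);return e+d*(z-e[2])/d[2]
def proj(f,p):
    K=f['intrinsics'];c=R.from_euler('xyz',f['attitude'],degrees=True).as_matrix().T@(np.array(p,float)-f['eye'])
    return np.array([K[0,0]*c[0]/-c[2]+K[0,2],K[1,1]*-c[1]/-c[2]+K[1,2]])
E
python3 - <<'E'
from h import *
a=cv2.imread('pics/top0.png')
c=cv2.resize(a[105:265,155:365],None,fx=3.8,fy=3.7,interpolation=cv2.INTER_CUBIC);cv2.imwrite('pics/c1.png',c)
a=cv2.imread('pics/scene0.png')
c=cv2.resize(a[150:300,200:420],None,fx=3.6,fy=3.6,interpolation=cv2.INTER_CUBIC);cv2.imwrite('pics/c2.png',c)
E
```

```text
(no output)
```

View pics/c1.png

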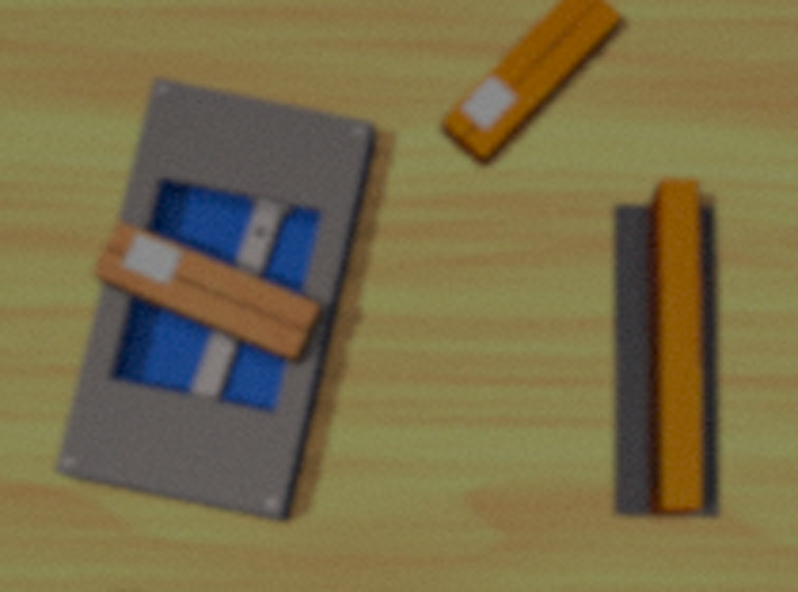

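View pics/c2.png

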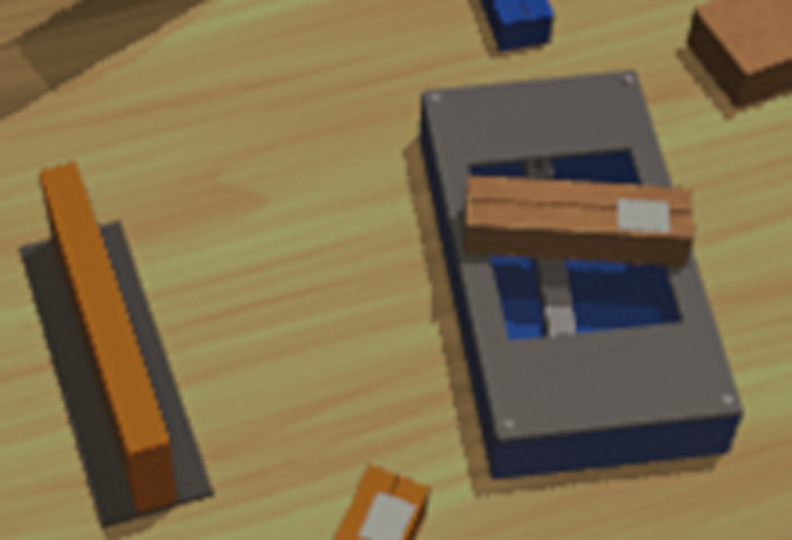

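```bash
python3 - <<'E'
from h import *
ft=grab('top');fs=grab('scene')
T=lambda P:[(155+x/3.8-.4,105+y/3.7-.4) for x,y in P]
S=lambda P:[(200+x/3.6-.4,150+y/3.6-.4) for x,y in P]
def rep(n,f,P,z):
    q=np.array([onz(f,u,v,z)[:2] for u,v in P]);e=np.roll(q,-1,0)-q
    print(n,'c',q.mean(0).round(1),'len',np.linalg.norm(e,axis=1).round(1),'ang',np.degrees(np.arctan2(e[:,1],e[:,0])).round(1))
rep('bin T',ft,T([(155,80),(374,123),(286,518),(60,468)]),64)
rep('mouth T',ft,T([(162,182),(320,210),(275,408),(115,378)]),64)
rep('carton T',ft,T([(120,225),(322,305),(300,360),(98,275)]),104)
rep('ledge T',ft,T([(658,182),(698,182),(700,508),(660,510)]),100)
rep('bin S',fs,S([(422,95),(634,72),(742,410),(495,442)]),64)
rep('mouth S',fs,S([(470,165),(634,150),(682,321),(506,338)]),64)
rep('carton S',fs,S([(470,177),(692,187),(690,240),(465,227)]),104)
rep('ledge S',fs,S([(40,170),(75,162),(168,435),(128,452)]),100)
# bar via top: bar edges at its top z=25 : crop points
for n,f,P in [('top',ft,T([(256,198),(285,204),(192,392),(225,396)])),('scene',fs,S([(549,335),(577,333),(526,160),(552,158)]))]:
    q=np.array([onz(f,u,v,25)[:2] for u,v in P]);print(n,q.round(1).tolist(), (q[0]+q[1])/2,(q[2]+q[3])/2)
E
```

```text
bin T c [577. 197.] len [189.5 349.7 190.2 345.5] ang [-100.7  169.4   78.   -10.7]
mouth T c [577.2 198.1] len [135.  175.6 134.7 174.3] ang [-99.5 169.3  79.9 -10.6]
carton T c [571.7 199.3] len [178.   49.3 178.9  45.7] ang [-111.5  160.5   67.4  -20.4]
ledge T c [ 534.6 -181.8] len [ 33.  275.6  32.2 277.1] ang [ -89.  -179.9   93.7    0.3]
bin S c [578.3 199. ] len [188.5 347.2 191.5 348.5] ang [  79.6  -11.1 -100.   168.4]
mouth S c [576.8 201.3] len [140.5 175.4 140.6 175.2] ang [  78.1  -12.3 -101.9  167.7]
carton S c [574.1 203.1] len [178.3  53.8 176.8  51.1] ang [  68.2  -27.4 -112.7  154. ]
ledge S c [ 534.3 -181.2] len [ 29.2 272.2  31.8 277.6] ang [ 88.2   0.5 -81.9 180. ]
top [[671.3, 174.0], [666.3, 148.8], [497.0, 222.7], [494.0, 194.7]] [668.79818022 161.41253895] [495.49715202 208.71668029]
scene [[633.4, 161.0], [638.8, 183.2], [458.5, 213.7], [463.6, 236.1]] [636.09905894 172.09453901] [461.05367192 224.90642107]
```

The crop confirms it: a brown carton with a pale label lies across the mouth, with the bar visible beneath it. The ledge is the orange beam at crop (680,345). Top and scene measurements agree to about 3 mm and the sizes match the brief:

| Item | Centre (mm) | Axis angle |
|---|---|---|
| Mouth | (577, 199) | -11° (bin x axis) |
| Carton | (573, 201) | 68° (long axis) |
| Ledge top | (534, -181) | 0° (along world x) |

I'll move to above the carton.

>>> servo_tool([
  [[0, 0, -10], [0, 0, -5], 80],
  [[0, 0, -10], [0, 0, -5], 80],
  [[0, 0, -10], [0, 0, -5], 80],
  [[0, 0, -10], [0, 0, -5], 80],
  [[0, 0, -10], [0, 0, 0], 80],
  [[0, 0, 0], [5, -50, 0], 80],
  [[0, 0, 0], [5, -50, 0], 80],
  [[0, 0, 0], [5, -50, 0], 80],
  [[0, 0, 0], [5, -50, 0], 80],
  [[0, 0, 0], [5, -50, 0], 80],
], squeeze=25)

```text
time_s: 1.5
ee_pos: [289.3, -317.2, 198.9]
ee_rot: [-179.8, 0.0, -20.7]
force: [1.3, 0.6, 0.6]
gripper_width: 79.9
```

```bash
cat >> h.py <<'E'
def need(pos,rpy):
    s=env.state();A=R.from_euler('xyz',s['ee_rot'],degrees=True);B=R.from_euler('xyz',rpy,degrees=True)
    print('t',s['time_s'],'pos',np.round(s['ee_pos'],1),'rot',np.round(s['ee_rot'],1),'F',np.round(s['force'],1),'w',round(float(s['gripper_width']),1))
    print('turn',(A.inv()*B).as_rotvec(degrees=True).round(1),'shift(now axes)',A.inv().apply(np.array(pos)-s['ee_pos']).round(1),'shift(target axes)',B.inv().apply(np.array(pos)-s['ee_pos']).round(1))
E
python3 -c "
from h import *
need([573,201,180],[180,0,-22])"
```

```text
t 1.5 pos [ 289.3 -317.2  198.9] rot [-179.8    0.   -20.7] F [1.3 0.6 0.6] w 79.9
turn [-0.2  0.   1.3] shift(now axes) [  81.7 -585.1   20.5] shift(target axes) [  68.9 -586.8   18.9]
```

>>> servo_tool([
  [[0, 0, 1], [8, -58, 0], 85],
  [[0, 0, 0], [7, -58, 0], 85],
  [[0, 0, 0], [7, -58, 0], 85],
  [[0, 0, 0], [7, -58, 0], 85],
  [[0, 0, 0], [7, -58, 0], 85],
  [[0, 0, 0], [7, -58, 0], 85],
  [[0, 0, 0], [7, -58, 0], 85],
  [[0, 0, 0], [7, -58, 0], 85],
  [[0, 0, 0], [7, -58, 0], 85],
  [[0, 0, 0], [7, -58, 0], 85],
])

```text
time_s: 2.75
ee_pos: [577.1, 212.7, 201.8]
ee_rot: [-179.9, -0.4, -21.8]
force: [1.5, -0.7, 0.5]
gripper_width: 85.2
```

```bash
python3 -c "
from h import *
need([573,201,180],[180,0,-22])
grab('wrist','w1');grab('top','t1')"
```

```text
t 2.75 pos [577.1 212.7 201.8] rot [-179.9   -0.4  -21.8] F [ 1.5 -0.7  0.5] w 85.2
turn [-0.1 -0.4  0.2] shift(now axes) [ 0.4 12.4 21.8] shift(target axes) [ 0.6 12.4 21.8]
```

View pics/w1.png

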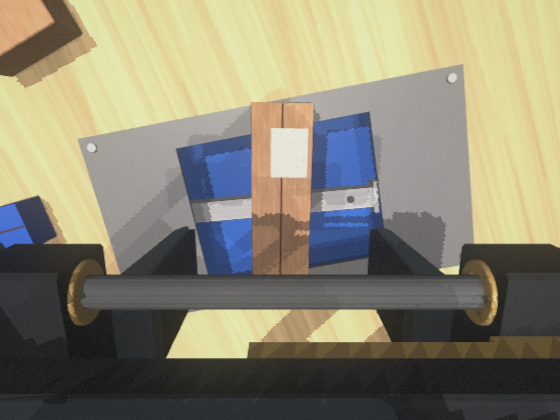

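```bash
python3 -c "
from h import *
f=grab('wrist')
for u,v in [(252,102),(313,103),(253,270),(308.5,270)]: print(onz(f,u,v,104).round(1))
for u,v in [(347,199),(378,182),(379,213),(350,199)]: print('bar',onz(f,u,v,25).round(1))
A,B,C,D=[onz(f,u,v,104)[:2] for u,v in [(252,102),(313,103),(253,270),(308.5,270)]]
m1=(A+B)/2;m2=(C+D)/2;d=m1-m2;print(m1,m2,np.degrees(np.arctan2(d[1],d[0])),'est centre',m1-90*d/np.linalg.norm(d))
"
```

```text
[586.7 298.5 104. ]
[631.2 280.1 104. ]
[532.5 166.7 104. ]
[578.  148.5 104. ]
bar [638.2 175.   25. ]
bar [674.5 180.3  25. ]
bar [665.1 147.8  25. ]
bar [641.2 173.9  25. ]
[608.92109509 289.2893418 ] [555.2410799  157.60017394] 67.82288119833716 est centre [574.94870435 205.94741557]
```

The wrist view shows the carton straight between the fingers, with edges at columns 252 to 313. Its centre reads about (575, 205) at 67.8°, in line with the other views. I'll descend and grip.

>>> servo_tool([
  [[0, 0.4, 0.2], [0.5, 9, 20], 85],
  [[0, 0, 0], [0, 0, 25], 85],
  [[0, 0, 0], [0, 0, 25], 85],
  [[0, 0, 0], [0, 0, 25], 85],
  [[0, 0, 0], [0, 0, 20], 85],
  [[0, 0, 0], [0, 0, 10], 85],
  [[0, 0, 0], [0, 0, 0], 85],
  [[0, 0, 0], [0, 0, 0], 85],
  [[0, 0, 0], [0, 0, 0], 85],
  [[0, 0, 0], [0, 0, 0], 85],
])

```text
time_s: 4.15
ee_pos: [572.9, 195.2, 76.5]
ee_rot: [180.0, -0.9, -22.2]
force: [-0.5, 0.0, -0.3]
gripper_width: 85.1
```

```bash
python3 -c "
from h import *
need([574.5,204,71],[180,0,-22.2])"
```

```text
t 4.15 pos [572.9 195.2  76.5] rot [180.   -0.9 -22.2] F [-0.5  0.  -0.3] w 85.1
turn [ 0.  -0.9  0. ] shift(now axes) [-1.9 -8.8  5.4] shift(target axes) [-1.8 -8.8  5.5]
```

>>> servo_tool([
  [[0, -0.9, 0], [-1.8, -8, 3], 85],
  [[0, 0, 0], [0, 0, 3], 85],
  [[0, 0, 0], [0, 0, 0], 45],
  [[0, 0, 0], [0, 0, 0], 40],
  [[0, 0, 0], [0, 0, 0], 40],
  [[0, 0, 0], [0, 0, 0], 40],
  [[0, 0, 0], [0, 0, 0], 40],
  [[0, 0, 0], [0, 0, 0], 40],
  [[0, 0, 0], [0, 0, -5], 40],
  [[0, 0, 0], [0, 0, -10], 40],
], squeeze=30)

```text
time_s: 5.4
ee_pos: [574.0, 204.0, 85.5]
ee_rot: [180.0, 0.1, -22.2]
force: [-0.2, -0.3, -0.4]
gripper_width: 39.9
```

```bash
python3 -c "
from h import *
need([534.5,-181.5,170],[180,0,-90])"
```

```text
t 5.4 pos [574.  204.   85.5] rot [ 1.80e+02  1.00e-01 -2.22e+01] F [-0.2 -0.3 -0.4] w 39.9
turn [ 0.1  0.1 67.8] shift(now axes) [108.6 371.9 -84.4] shift(target axes) [385.5  39.5 -84.5]
```

The opening is 39.9 mm where the carton should hold it at 50, so I'll look.

```bash
python3 -c "
from h import *
f=grab('wrist','w2');s=grab('scene','s2')
a=s['pixels'][120:300,270:460,::-1];cv2.imwrite('pics/s2c.png',cv2.resize(a,None,fx=3.3,fy=3.3))"
```

```text
(no output)
```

View pics/w2.png

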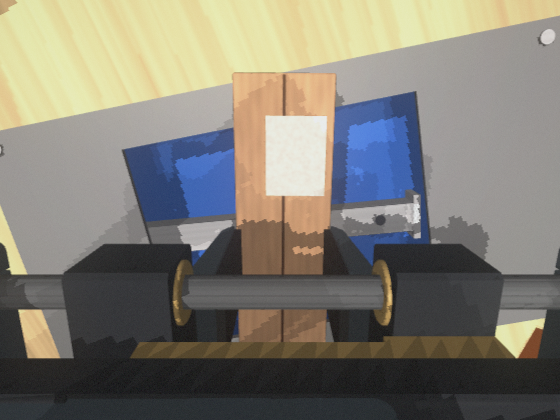

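View pics/s2c.png

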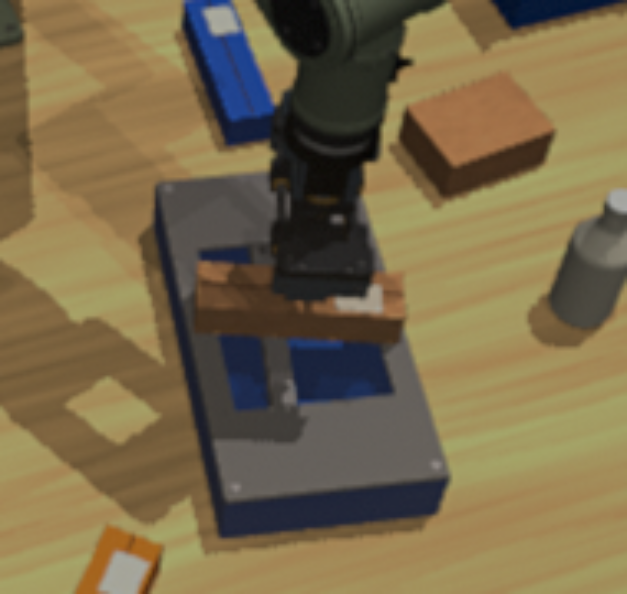

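>>> servo_tool([
  [[0, 0, 0], [0, 0, 0], 20],
  [[0, 0, 0], [0, 0, 0], 20],
  [[0, 0, 0], [0, 0, 0], 20],
  [[0, 0, 0], [0, 0, 0], 20],
  [[0, 0, 0], [0, 0, 0], 20],
  [[0, 0, 0], [0, 0, 0], 20],
  [[0, 0, 0], [0, 0, 0], 20],
  [[0, 0, 0], [0, 0, 0], 20],
  [[0, 0, 0], [0, 0, 0], 20],
  [[0, 0, 0], [0, 0, 0], 20],
])

```text
time_s: 6.75
ee_pos: [575.0, 204.3, 86.6]
ee_rot: [-179.9, -0.0, -22.2]
force: [0.3, 0.3, 0.2]
gripper_width: 19.9
```

```bash
python3 -c "
from h import *
need([534.5,-181.5,170],[180,0,-90])
f=grab('wrist','w3');print(f['eye'])"
```

```text
t 6.75 pos [575.  204.3  86.6] rot [-179.9   -0.   -22.2] F [0.3 0.3 0.2] w 19.9
turn [-0.1  0.  67.8] shift(now axes) [108.1 372.5 -83.8] shift(target axes) [385.8  40.5 -83.4]
[600.90391293 267.59725779 291.59075877]
```

View pics/w3.png

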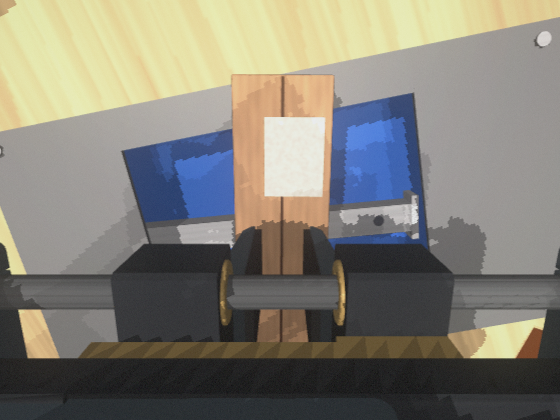

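```bash
python3 -c "
from h import *
f=grab('wrist')
for z in (64,84,104):
  a=onz(f,232.5,75,z);b=onz(f,333,75,z);print(z,a.round(),b.round(),np.linalg.norm(a-b))
for p in [(575,204,86.6),(575,204,105)]: print(proj(f,p))
t=grab('top')
for p in [(575,204,86.6),(535,-181,100)]: print(proj(t,p))
s=grab('scene','s3');a=s['pixels'][120:300,270:460,::-1];cv2.imwrite('pics/s3c.png',cv2.resize(a,None,fx=3.3,fy=3.3,interpolation=cv2.INTER_CUBIC))
a=t['pixels'][140:230,160:280,::-1];cv2.imwrite('pics/t3c.png',cv2.resize(a,None,fx=6,fy=6,interpolation=cv2.INTER_CUBIC))
"
```

```text
64 [583. 300.  64.] [638. 278.  64.] 58.837987695806646
84 [585. 297.  84.] [635. 277.  84.] 53.66751006065792
104 [586. 295. 104.] [631. 276. 104.] 48.497032425509296
[281.42339979 237.21384418]
[281.42711946 248.08984325]
[209.11695896 183.27153909]
[333.03477106 197.24093962]
```

View pics/s3c.png

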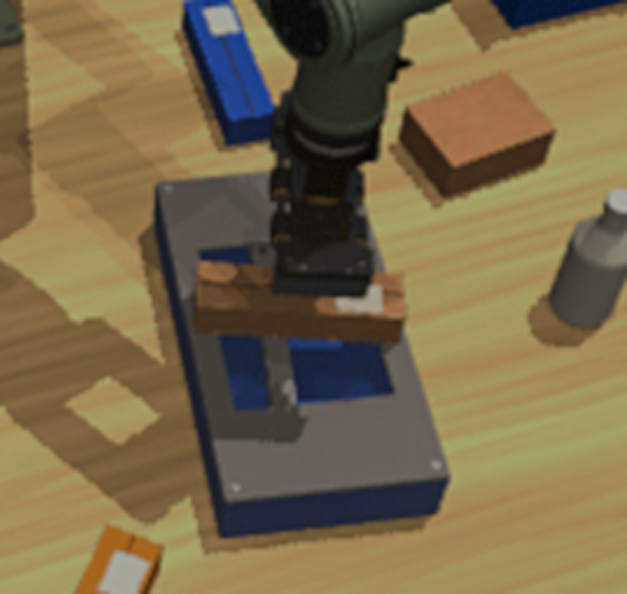

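View pics/t3c.png

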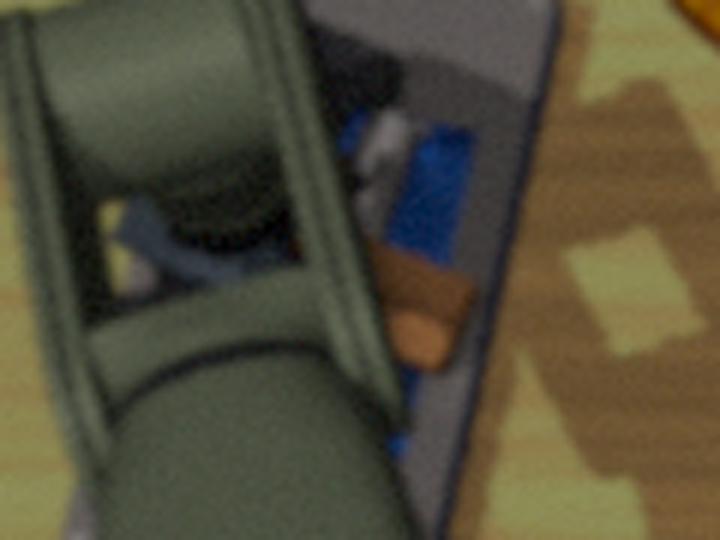

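```bash
python3 -c "
from h import *
s=grab('scene')
T=np.array([176.9,-547,180]);x=np.array([np.cos(np.radians(-72)),np.sin(np.radians(-72)),0])
y=np.array([x[1],-x[0],0])
a=cv2.imread('pics/scene0.png')[70:190,0:150];a=cv2.resize(a,None,fx=5,fy=5,interpolation=cv2.INTER_CUBIC)
for k,c in [(0,(0,0,255)),(20,(0,255,0)),(40,(255,0,0)),(79,(255,255,255))]:
  for g in (-45.6,45.6):
    p=proj(s,T+g*x+[0,0,k]);print(k,g,p.round(1));cv2.circle(a,(int((p[0]+.5)*5),int((p[1]-69.5)*5)),4,c,-1)
cv2.imwrite('pics/tips0.png',a)
"
```

```text
0 -45.6 [ 88.3 147.4]
0 45.6 [ 58.7 160.9]
20 -45.6 [ 86.1 142.6]
20 45.6 [ 56.1 156.1]
40 -45.6 [ 83.9 137.7]
40 45.6 [ 53.6 151.3]
79 -45.6 [ 79.5 127.8]
79 45.6 [ 48.4 141.5]
```

View pics/tips0.png

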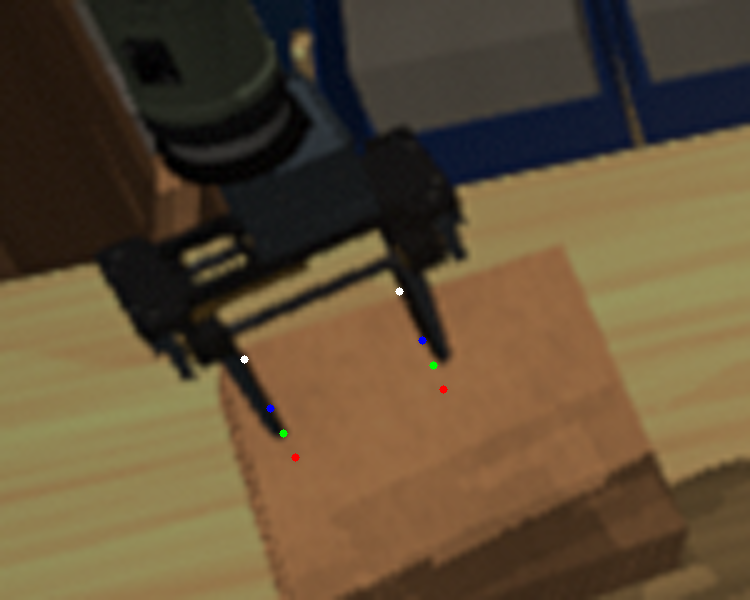

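The scene overlay, with the reported TCP drawn in red, puts the real finger tips about 20 mm short of it. The wrist view also shows the tips above the carton, so the fingers closed over its top. I'll go lower: at a reported z of 52 the tips still clear the 64 mm cover, because they were above 104 when the readout said 86.6.

>>> servo_tool([
  [[0, 0, 0], [0, 0, -5], 85],
  [[0, 0, 0], [0, 0, 0], 85],
  [[0, 0, 0], [0, 0, 0], 85],
  [[0, 0, 0], [0, 0, 0], 85],
  [[0, 0, 0], [0, 0, 0], 85],
  [[0, 0, 0], [0, 0, 8], 85],
  [[0, 0, 0], [0, 0, 8], 85],
  [[0, 0, 0], [0, 0, 5], 85],
  [[0, 0, 0], [0, 0, 0], 85],
  [[0, 0, 0], [0, 0, 0], 85],
])

```text
time_s: 8.25
ee_pos: [574.5, 204.1, 68.7]
ee_rot: [-180.0, 0.0, -22.2]
force: [0.5, -0.4, 0.0]
gripper_width: 84.7
```

```bash
python3 -c "
from h import *
need([574.5,204,52],[180,0,-22.2])
grab('wrist','w4')"
```

```text
t 8.25 pos [574.5 204.1  68.7] rot [-180.     0.   -22.2] F [ 0.5 -0.4  0. ] w 84.7
turn [-0.  0.  0.] shift(now axes) [ 0.   0.1 16.7] shift(target axes) [ 0.   0.1 16.7]
```

View pics/w4.png

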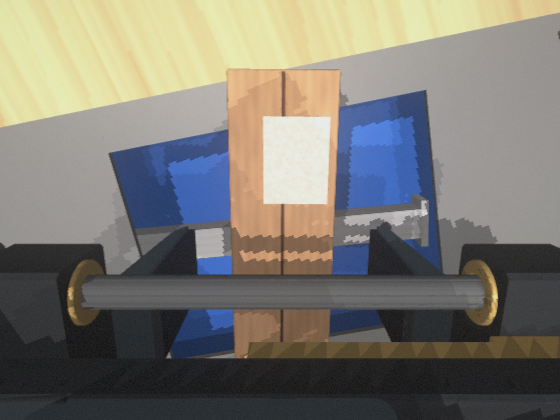

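>>> servo_tool([
  [[0, 0, 0], [0, 0, 5], 85],
  [[0, 0, 0], [0, 0, 5], 85],
  [[0, 0, 0], [0, 0, 4], 85],
  [[0, 0, 0], [0, 0, 0], 70],
  [[0, 0, 0], [0, 0, 0], 20],
  [[0, 0, 0], [0, 0, 0], 20],
  [[0, 0, 0], [0, 0, 0], 20],
  [[0, 0, 0], [0, 0, 0], 20],
  [[0, 0, 0], [0, 0, 0], 20],
  [[0, 0, 0], [0, 0, 0], 20],
])

```text
time_s: 9.55
ee_pos: [574.8, 204.3, 54.3]
ee_rot: [-179.9, -0.0, -22.2]
force: [0.0, -0.4, -1.7]
gripper_width: 50.0
```

```bash
python3 -c "
from h import *
need([574.5,204,52],[180,0,-22.2])
grab('wrist','w5')"
```

```text
t 9.55 pos [574.8 204.3  54.3] rot [-179.9   -0.   -22.2] F [ 0.  -0.4 -1.7] w 50.0
turn [-0.1 -0.   0. ] shift(now axes) [-0.2  0.4  2.3] shift(target axes) [-0.2  0.4  2.3]
```

View pics/w5.png

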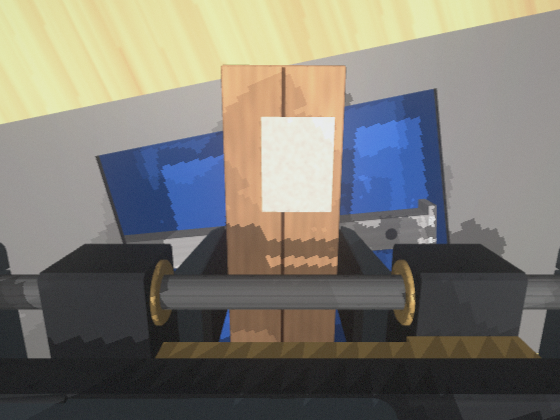

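It's gripped at 50.0 mm, but possibly shallow. The first close at 70.5 cleared the 104 mm top, so the tips are at least 34 mm above the readout. That makes another 14 mm down safe, for a deeper grip.

>>> servo_tool([
  [[0, 0, 0], [0, 0, 0], 70],
  [[0, 0, 0], [0, 0, 0], 70],
  [[0, 0, 0], [0, 0, 5], 70],
  [[0, 0, 0], [0, 0, 5], 70],
  [[0, 0, 0], [0, 0, 4], 70],
  [[0, 0, 0], [0, 0, 0], 70],
  [[0, 0, 0], [0, 0, 0], 30],
  [[0, 0, 0], [0, 0, 0], 30],
  [[0, 0, 0], [0, 0, 0], 30],
  [[0, 0, 0], [0, 0, 0], 30],
])

```text
time_s: 10.85
ee_pos: [574.8, 204.3, 39.1]
ee_rot: [-179.9, -0.0, -22.2]
force: [-0.4, 0.0, -1.2]
gripper_width: 49.9
```

```bash
python3 -c "
from h import *
need([574.5,204,52],[180,0,-22.2])
s=grab('scene','s5');a=s['pixels'][120:300,270:460,::-1];cv2.imwrite('pics/s5c.png',cv2.resize(a,None,fx=3.3,fy=3.3,interpolation=cv2.INTER_CUBIC))"
```

```text
t 10.85 pos [574.8 204.3  39.1] rot [-179.9   -0.   -22.2] F [-0.4  0.  -1.2] w 49.9
turn [-0.1 -0.   0. ] shift(now axes) [ -0.2   0.3 -12.9] shift(target axes) [ -0.2   0.4 -12.9]
```

View pics/s5c.png

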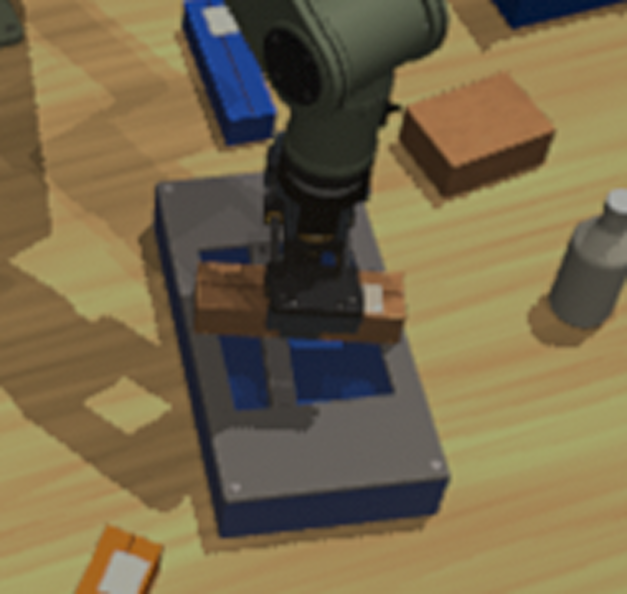

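>>> servo_tool([
  [[0, 0, 0], [0, 0, -10], 30],
  [[0, 0, 0], [0, 0, -25], 30],
  [[0, 0, 0], [0, 0, -30], 30],
  [[0, 0, 0], [0, 0, -30], 30],
  [[0, 0, 8], [0, 0, -10], 30],
  [[0, 0, 10], [0, 0, 0], 30],
  [[0, 0, 10], [0, 0, 0], 30],
  [[0, 0, 10], [0, 0, 0], 30],
  [[0, 0, 10], [0, 0, 0], 30],
  [[0, 0, 10], [0, 0, 0], 30],
])

```text
time_s: 12.15
ee_pos: [574.4, 204.1, 153.2]
ee_rot: [-179.8, 0.1, -82.1]
force: [-0.1, -0.5, -1.9]
gripper_width: 49.6
```

```bash
python3 -c "
from h import *
need([534.5,-181.5,130],[180,0,-90])
s=grab('scene','s6')"
```

```text
t 12.15 pos [574.4 204.1 153.2] rot [-1.798e+02  1.000e-01 -8.210e+01] F [-0.1 -0.5 -1.9] w 49.6
turn [-0.2  0.1  7.9] shift(now axes) [376.4  92.8  22.4] shift(target axes) [385.6  39.9  23.2]
```

View pics/s6.png

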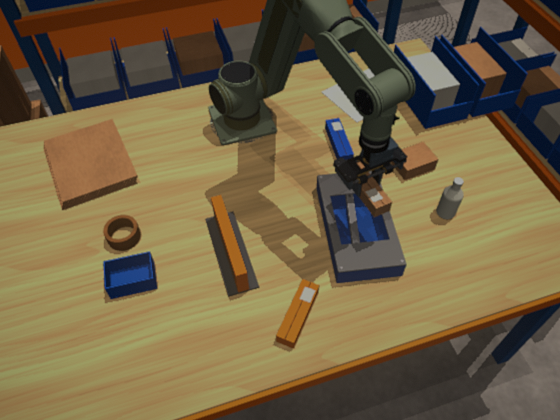

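>>> servo_tool([
  [[0, 0, 8], [0, 0, 0], 30],
  [[0, 0, 0], [45, 5, 0], 30],
  [[0, 0, 0], [45, 5, 0], 30],
  [[0, 0, 0], [45, 5, 0], 30],
  [[0, 0, 0], [45, 5, 0], 30],
  [[0, 0, 0], [45, 5, 0], 30],
  [[0, 0, 0], [45, 5, 0], 30],
  [[0, 0, 0], [45, 5, 0], 30],
  [[0, 0, 0], [40, 5, 0], 30],
  [[0, 0, 0], [0, 0, 0], 30],
])

```text
time_s: 13.45
ee_pos: [535.2, -161.2, 157.1]
ee_rot: [-179.4, 0.1, -88.9]
force: [-0.4, 0.2, -1.7]
gripper_width: 49.9
```

```bash
python3 -c "
from h import *
need([534.5,-181.5,100],[180,0,-90])
s=grab('scene','s7');w=grab('wrist','w7');t=grab('top','t7')
a=s['pixels'][120:300,130:330,::-1];cv2.imwrite('pics/s7c.png',cv2.resize(a,None,fx=3.3,fy=3.3,interpolation=cv2.INTER_CUBIC))"
```

```text
t 13.45 pos [ 535.2 -161.2  157.1] rot [-1.794e+02  1.000e-01 -8.890e+01] F [-0.4  0.2 -1.7] w 49.9
turn [-0.6  0.1  1.1] shift(now axes) [20.3  1.7 57.1] shift(target axes) [20.3  0.7 57.1]
```

View pics/s7c.png

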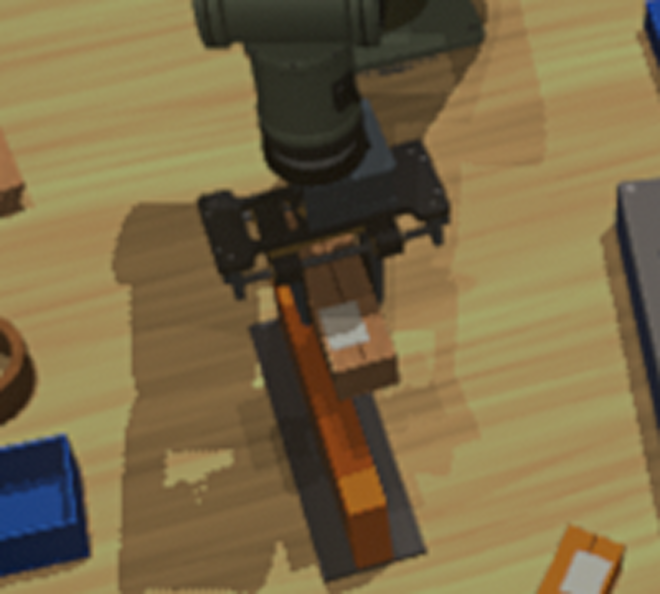

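View pics/w7.png

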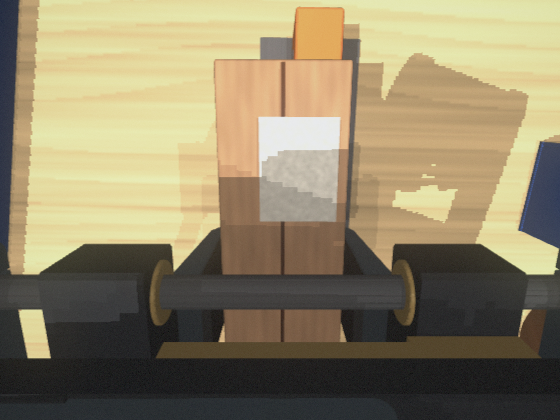

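```bash
python3 -c "
from h import *
f=grab('wrist')
for u in (295,345): print('ledge',onz(f,u,12,100).round(1))
for u in (215,352): print('carton',[onz(f,u,61,z).round(1).tolist() for z in (210,222,230)])
need([534.5,-181.5,100],[180,0,-90])
"
```

```text
ledge [ 671.6 -164.2  100. ]
ledge [ 672.3 -196.8  100. ]
carton [[624.8, -130.9, 210.0], [623.1, -133.0, 222.0], [621.9, -134.4, 230.0]]
carton [[625.9, -184.2, 210.0], [624.1, -182.2, 222.0], [622.9, -180.8, 230.0]]
t 13.65 pos [ 535.7 -157.8  156.9] rot [-1.794e+02  1.000e-01 -8.870e+01] F [ 0.  -0.7 -1.6] w 49.6
turn [-0.6  0.1  1.3] shift(now axes) [23.8  2.3 56.8] shift(target axes) [23.7  1.2 56.9]
```

>>> servo_tool([
  [[-0.6, 0, 1.3], [12, 0, 0], 30],
  [[0, 0, 0], [12, 0, 0], 30],
  [[0, 0, 0], [0, 0, 15], 30],
  [[0, 0, 0], [0, 0, 20], 30],
  [[0, 0, 0], [0, 0, 20], 30],
  [[0, 0, 0], [0, 0, 12], 30],
  [[0, 0, 0], [0, 0, 0], 30],
  [[0, 0, 0], [0, 0, 0], 30],
  [[0, 0, 0], [0, 0, 0], 30],
  [[0, 0, 0], [0, 0, 0], 30],
])

```text
time_s: 14.9
ee_pos: [536.5, -180.9, 85.9]
ee_rot: [179.9, 0.2, -89.8]
force: [-0.2, 0.1, -1.6]
gripper_width: 50.2
```

```bash
python3 -c "
from h import *
need([534.5,-180.5,75],[180,0,-90])
f=grab('wrist','w8')"
```

```text
t 14.9 pos [ 536.5 -180.9   85.9] rot [179.9   0.2 -89.8] F [-0.2  0.1 -1.6] w 50.2
turn [0.1 0.2 0.2] shift(now axes) [-0.4  2.  10.9] shift(target axes) [-0.4  2.  10.9]
```

View pics/w8.png

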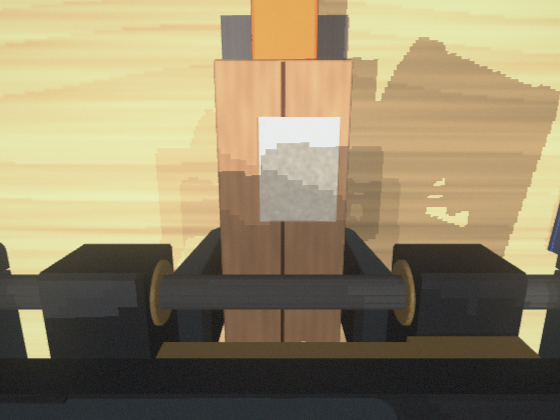

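The ledge (columns 252 to 318) is centred under the carton (215 to 352). I'll lower gently.

>>> servo_tool([
  [[0, 0, 0], [0, 0, 4], 30],
  [[0, 0, 0], [0, 0, 3], 30],
  [[0, 0, 0], [0, 0, 1.5], 30],
  [[0, 0, 0], [0, 0, 1], 30],
  [[0, 0, 0], [0, 0, 0], 30],
  [[0, 0, 0], [0, 0, 0], 30],
  [[0, 0, 0], [0, 0, 0], 30],
  [[0, 0, 0], [0, 0, 0], 30],
  [[0, 0, 0], [0, 0, 0], 30],
  [[0, 0, 0], [0, 0, 0], 30],
])

```text
time_s: 16.2
ee_pos: [536.7, -181.0, 76.3]
ee_rot: [180.0, 0.2, -89.9]
force: [0.9, 0.0, -2.3]
gripper_width: 50.2
```

```bash
python3 -c "
from h import *
need([534.5,-180.5,75],[180,0,-90])"
```

```text
t 16.2 pos [ 536.7 -181.    76.3] rot [180.    0.2 -89.9] F [ 0.9  0.  -2.3] w 50.2
turn [0.  0.2 0.1] shift(now axes) [-0.5  2.2  1.3] shift(target axes) [-0.5  2.2  1.3]
```

>>> servo_tool([
  [[0, 0, 0], [0, 0, 1], 30],
  [[0, 0, 0], [0, 0, 0], 30],
  [[0, 0, 0], [0, 0, 0.8], 30],
  [[0, 0, 0], [0, 0, 0], 30],
  [[0, 0, 0], [0, 0, 0.8], 30],
  [[0, 0, 0], [0, 0, 0], 30],
  [[0, 0, 0], [0, 0, 0], 30],
  [[0, 0, 0], [0, 0, 0], 30],
  [[0, 0, 0], [0, 0, 0], 30],
  [[0, 0, 0], [0, 0, 0], 30],
])

```text
time_s: 17.45
ee_pos: [537.0, -181.1, 75.2]
ee_rot: [-180.0, 0.1, -89.9]
force: [-1.4, 0.1, 2.1]
gripper_width: 49.6
```

```bash
python3 -c "
from h import *
need([534.5,-180.5,75],[180,0,-90])"
```

```text
t 17.45 pos [ 537.  -181.1   75.2] rot [-1.80e+02  1.00e-01 -8.99e+01] F [-1.4  0.1  2.1] w 49.6
turn [-0.   0.1  0.1] shift(now axes) [-0.6  2.5  0.2] shift(target axes) [-0.6  2.5  0.2]
```

The force flipped from -1.7 to +2.1 N, so the carton is down. I'll release and rise.

>>> servo_tool([
  [[0, 0, 0], [0, 0, 0], 53],
  [[0, 0, 0], [0, 0, 0], 60],
  [[0, 0, 0], [0, 0, 0], 70],
  [[0, 0, 0], [0, 0, 0], 75],
  [[0, 0, 0], [0, 0, 0], 75],
  [[0, 0, 0], [0, 0, -10], 75],
  [[0, 0, 0], [0, 0, -20], 75],
  [[0, 0, 0], [0, 0, -30], 75],
  [[0, 0, 0], [0, 0, -30], 75],
  [[0, 0, 0], [0, 0, -30], 75],
])

```text
time_s: 18.7
ee_pos: [536.1, -181.1, 198.5]
ee_rot: [179.9, 0.2, -89.9]
force: [-0.1, 0.1, -0.2]
gripper_width: 74.8
```

```bash
python3 -c "
from h import *
f=grab('wrist','w9');s=grab('scene','s9')
need([577,198,230],[180,0,75])"
```

```text
t 18.8 pos [ 538.5 -182.   201.3] rot [-179.7    0.   -89.9] F [0.3 0.1 0.1] w 75.0
turn [-1.000e-01 -5.000e-01 -1.649e+02] shift(now axes) [-379.9  -39.6  -28.2] shift(target axes) [377.  -61.1 -28.7]
```

View pics/s9.png

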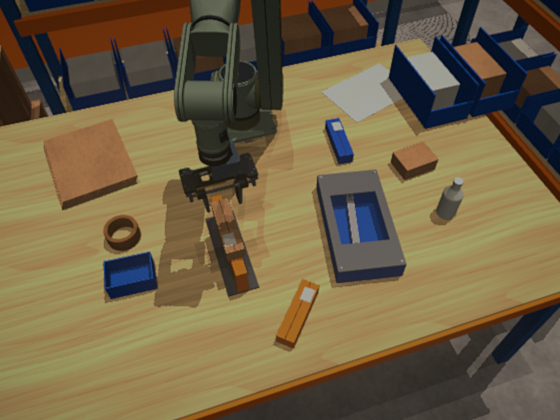

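View pics/w9.png

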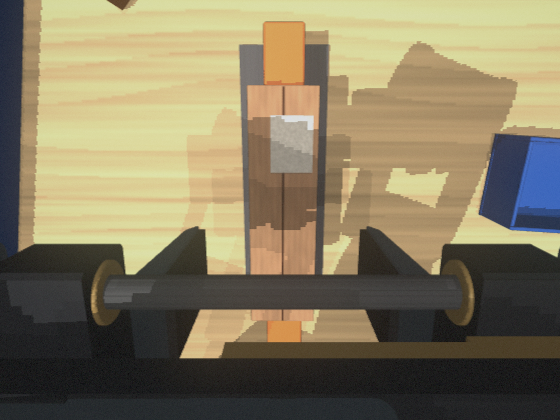

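The carton sits flat and centred on the ledge (wrist view: carton columns 248 to 320, ledge 263 to 305). Next is the bar.

>>> servo_tool([
  [[0, 0, 8], [0, 0, -6], 75],
  [[0, 0, 7], [0, 0, -6], 75],
  [[0, 0, 0], [-50, 11, 0], 75],
  [[0, 0, 0], [-50, 11, 0], 75],
  [[0, 0, 0], [-50, 11, 0], 75],
  [[0, 0, 0], [-50, 11, 0], 75],
  [[0, 0, 0], [-50, 11, 0], 75],
  [[0, 0, 0], [-50, 11, 0], 75],
  [[0, 0, 0], [-50, 11, 0], 75],
  [[0, 0, 0], [-25, 10, 0], 75],
])

```text
time_s: 20.05
ee_pos: [552.3, 212.1, 208.5]
ee_rot: [180.0, -0.0, -105.7]
force: [0.0, -0.1, -0.0]
gripper_width: 74.6
```

```bash
python3 -c "
from h import *
need([577,198,150],[180,0,-105])
f=grab('wrist','w10')
need([577,198,150],[180,0,-105])
print(f['eye'],f['attitude'])"
```

```text
t 20.05 pos [552.3 212.1 208.5] rot [ 180.    -0.  -105.7] F [ 0.  -0.1 -0. ] w 74.6
turn [ 0.  -0.  -0.7] shift(now axes) [  6.8 -27.6  58.5] shift(target axes) [  7.2 -27.5  58.5]
t 20.1 pos [551.7 214.8 208.3] rot [ 1.799e+02  1.000e-01 -1.056e+02] F [-0.   2.9 -0.1] w 75.1
turn [ 0.1  0.1 -0.6] shift(now axes) [  9.5 -29.1  58.2] shift(target axes) [  9.7 -28.8  58.3]
[619.19383824 192.76834026 413.33657763] [-1.42626486e+01 -4.63194119e-02 -1.05695698e+02]
```

View pics/w10.png

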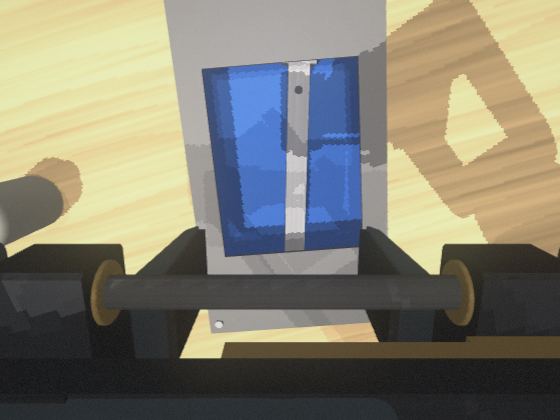

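```bash
python3 -c "
from h import *
f=grab('wrist','w11');a=f['pixels'][30:270,150:420,::-1];cv2.imwrite('pics/w11c.png',cv2.resize(a,None,fx=2.4,fy=2.4,interpolation=cv2.INTER_CUBIC))
print(f['eye'],f['attitude'])"
```

```text
[618.75281239 195.09185105 413.05464296] [-1.43462671e+01  9.37235056e-02 -1.05607980e+02]
```

View pics/w11c.png

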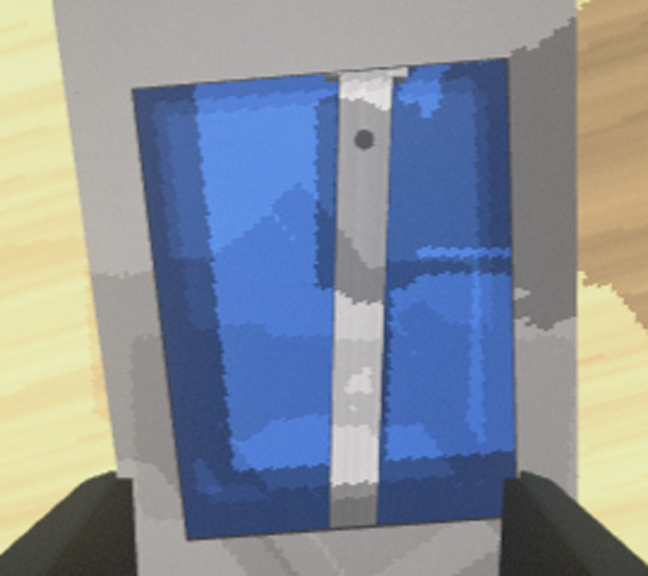

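```bash
python3 -c "
from h import *
f=grab('wrist');
P=lambda x,y,z:onz(f,150+x/2.4-.3,30+y/2.4-.3,z)[:2]
M=np.array([P(*p,64) for p in [(134,90),(508,59),(517,517),(188,540)]])
e=np.roll(M,-1,0)-M;print('mouth',M.round(1).tolist(),M.mean(0),np.linalg.norm(e,axis=1),np.degrees(np.arctan2(e[:,1],e[:,0])))
B=np.array([P(*p,25) for p in [(340,85),(392,85),(377,522),(330,524)]])
print('bar',B.round(1).tolist());m1=(B[0]+B[1])/2;m2=(B[2]+B[3])/2;d=(m1-m2);d/=np.linalg.norm(d);print(m1,m2,np.degrees(np.arctan2(d[1],d[0])))
pl=[P(330,76,25),P(407,70,25)];print('plate',pl,np.linalg.norm(pl[0]-pl[1]))
end=(pl[0]+pl[1])/2;print('end',end,'centre~',end-118*d)
c=np.array([577,199]);a=np.radians(-11);ux=np.array([np.cos(a),np.sin(a)]);uy=np.array([-ux[1],ux[0]])
for n,q in [('end',end),('ctr',end-118*d),('hole',P(364,139,25)),('m1',m1),('m2',m2),('mouthc',M.mean(0))]: print(n,((q-c)@ux).round(1),((q-c)@uy).round(1))
need([577,198,150],[180,0,-105])
"
```

```text
mouth [[678.0, 247.4], [651.1, 110.9], [475.1, 146.2], [502.5, 282.2]] [576.68819227 196.66949224] [139.10840065 179.50453709 138.78962213 179.01375846] [-101.15939389  168.66164385   78.63829465  -11.23654021]
bar [[663.6, 170.8], [657.8, 150.1], [474.2, 204.5], [479.2, 225.9]]
[660.71076022 160.43922219] [476.71629997 215.17074954] -16.565789251299066
plate [array([668.06769861, 173.85047239]), array([661.77319588, 142.69410857])] 31.785842299307085
end [664.92044725 158.27229048] centre~ [551.81827497 191.91599164]
end 94.1 -23.2
ctr -23.4 -11.8
hole 68.4 -19.6
m1 89.5 -21.9
m2 -101.5 -3.3
mouthc 0.1 -2.3
t 20.2 pos [552.2 210.5 208.6] rot [ 1.800e+02 -1.000e-01 -1.057e+02] F [-0.1 -1.2 -0.2] w 75.0
turn [ 0.  -0.1 -0.7] shift(now axes) [  5.2 -27.3  58.6] shift(target axes) [  5.6 -27.2  58.6]
```

The mouth measures 179 × 139 mm, centred at (577, 197) at -11.2°, which fits the brief. The bar's far plate sits just at the mouth's +x edge. That puts the bar centre near (552, 193) at -16.5°, or (-23, -12) in the bin frame. Before going inside I need the true tip height, so I'll triangulate it.

```bash
python3 -c "
from h import *
s=grab('scene','s12');t=grab('top','t12')
st=env.state();T=np.array(st['ee_pos']);Rm=R.from_euler('xyz',st['ee_rot'],degrees=True)
print(T)
p=proj(s,T);print('scene tcp',p); q=proj(t,T);print('top tcp',q)
u,v=int(p[0]),int(p[1]);u0,v0=u-60,v-75
a=cv2.resize(s['pixels'][v0:v0+110,u0:u0+120,::-1],None,fx=6,fy=5.4,interpolation=cv2.INTER_CUBIC)
for k,c in [(0,(0,0,255)),(20,(0,255,0)),(35,(0,255,255)),(50,(255,0,0))]:
  for g in (-37.5,37.5):
    r=proj(s,T+Rm.apply([g,0,-k]));cv2.circle(a,(int((r[0]+.5-u0)*6),int((r[1]+.5-v0)*5.4)),3,c,-1)
cv2.imwrite('pics/s12c.png',a);print(u0,v0)
w=cv2.imread('pics/w11.png')
f=grab('wrist')
for k,c in [(0,(0,0,255)),(20,(0,255,0)),(35,(0,255,255)),(50,(255,0,0))]:
  for g in (-37.5,37.5):
   for y in (-16,16):
    r=proj(f,T+Rm.apply([g,y,-k]));cv2.circle(w,(int(r[0]),int(r[1])),3,c,-1)
cv2.imwrite('pics/w12.png',w[150:420])
"
```

```text
[552.59413652 208.79781592 209.05560582]
scene tcp [363.73577165 177.3329312 ]
top tcp [201.06989844 182.85295144]
303 102
```

View pics/s12c.png

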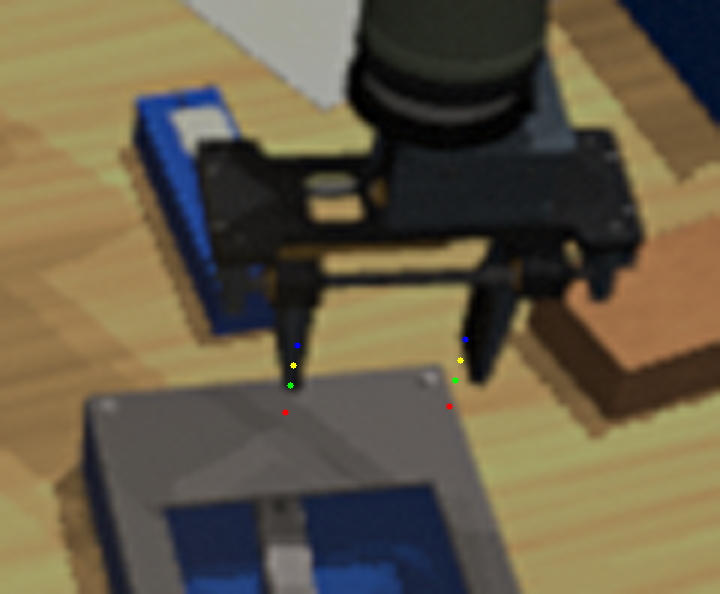

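View pics/w12.png

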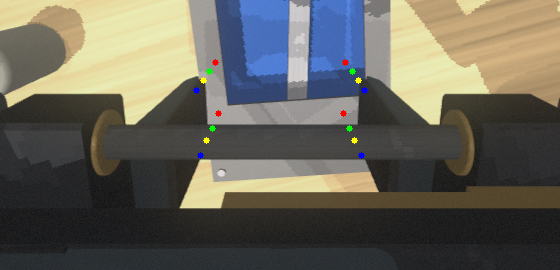

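Both overlays agree with the carton evidence: the real tips sit about 35 mm behind the reported TCP (yellow marks). So tip z is roughly readout + 35. I'll go down to just above the mouth over the bar's centre.

>>> servo_tool([
  [[0, 0, 0.8], [8, -2, 10], 50],
  [[0, 0, 0], [7, -2, 20], 50],
  [[0, 0, 0], [0, 0, 30], 50],
  [[0, 0, 0], [0, 0, 35], 50],
  [[0, 0, 0], [0, 0, 35], 50],
  [[0, 0, 0], [0, 0, 25], 50],
  [[0, 0, 0], [0, 0, 10], 50],
  [[0, 0, 0], [0, 0, 0], 50],
  [[0, 0, 0], [0, 0, 0], 50],
  [[0, 0, 0], [0, 0, 0], 50],
])

```text
time_s: 21.6
ee_pos: [553.5, 179.7, 39.4]
ee_rot: [-179.8, -0.1, -107.6]
force: [0.1, -0.8, -0.1]
gripper_width: 50.0
```

```bash
python3 -c "
from h import *
need([552,193,-25],[180,0,-106.5])
f=grab('wrist','w13')
need([552,193,-25],[180,0,-106.5])
"
```

```text
t 21.6 pos [553.5 179.7  39.4] rot [-1.798e+02 -1.000e-01 -1.076e+02] F [ 0.1 -0.8 -0.1] w 50.0
turn [-0.2 -0.1 -1.1] shift(now axes) [-12.3   5.7  64.4] shift(target axes) [-12.3   5.2  64.4]
t 21.65 pos [553.6 179.8  39.5] rot [-1.798e+02 -1.000e-01 -1.076e+02] F [-0.8 -0.8  0.3] w 50.2
turn [-0.2 -0.1 -1.1] shift(now axes) [-12.3   5.8  64.5] shift(target axes) [-12.2   5.3  64.5]
```

View pics/w13.png

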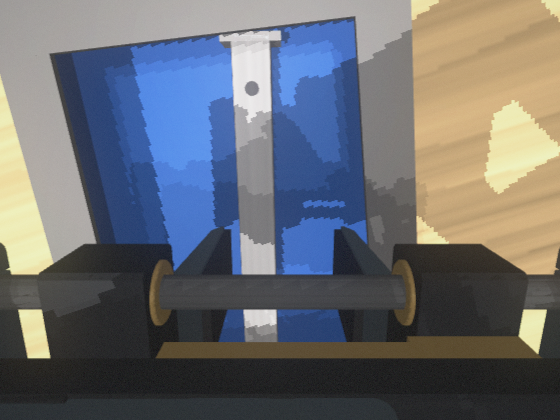

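```bash
python3 -c "
from h import *
f=grab('wrist')
P=lambda u,v,z=25:onz(f,u,v,z)[:2]
a=(P(232.5,60)+P(271,60))/2;b=(P(241,235)+P(276.5,235))/2;d=(a-b)/np.linalg.norm(a-b)
print(a,b,np.degrees(np.arctan2(d[1],d[0])),np.linalg.norm(P(232.5,60)-P(271,60)),np.linalg.norm(P(241,235)-P(276.5,235)))
e=(P(220,37)+P(281,33))/2;print('end',e,np.linalg.norm(P(220,37)-P(281,33)),'ctr',e-120*d)
c=np.array([577,198]);A=np.radians(-11.2);ux=np.array([np.cos(A),np.sin(A)]);print('end binx',(e-c)@ux)
need([*(e-120*d),-25],[180,0,np.degrees(np.arctan2(d[1],d[0]))-90])
"
```

```text
[654.12101811 164.99216254] [555.46624532 193.89717716] -16.330138540676444 21.55689393848229 22.282599590057522
end [666.54888127 161.51414359] 33.74075178730981 ctr [551.38997841 195.25472884]
end binx 94.9302433824137
t 21.7 pos [553.4 179.8  39.4] rot [-1.798e+02 -1.000e-01 -1.076e+02] F [-0.1 -0.5 -0. ] w 49.7
turn [-0.2 -0.1 -1.3] shift(now axes) [-14.2   6.9  64.3] shift(target axes) [-14.2   6.3  64.4]
```

>>> servo_tool([
  [[0, 0, -1.3], [-7, 3, 0], 50],
  [[0, 0, 0], [-7, 3, 0], 50],
  [[0, 0, 0], [0, 0, 0], 50],
  [[0, 0, 0], [0, 0, 10], 50],
  [[0, 0, 0], [0, 0, 15], 50],
  [[0, 0, 0], [0, 0, 15], 50],
  [[0, 0, 0], [0, 0, 8], 50],
  [[0, 0, 0], [0, 0, 3], 50],
  [[0, 0, 0], [0, 0, 0], 50],
  [[0, 0, 0], [0, 0, 0], 50],
])

```text
time_s: 22.95
ee_pos: [551.5, 196.1, -15.8]
ee_rot: [-179.8, -0.2, -106.2]
force: [-0.4, 0.3, 0.6]
gripper_width: 50.2
```

```bash
python3 -c "
from h import *
need([551.4,195.2,-26],[180,0,-106.3])
f=grab('wrist','w14')
"
```

```text
t 22.95 pos [551.5 196.1 -15.8] rot [-179.8   -0.2 -106.2] F [-0.4  0.3  0.6] w 50.2
turn [-0.2 -0.2  0.1] shift(now axes) [ 0.8 -0.2 10.2] shift(target axes) [ 0.8 -0.2 10.2]
```

View pics/w14.png

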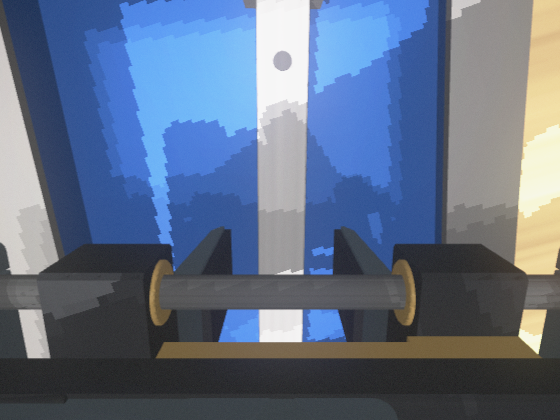

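The bar (columns 258 to 308) is centred between the fingers. Reported z is negative, which fits shorter fingers, and there's no contact force. I'll ease down a little more and close.

>>> servo_tool([
  [[0, 0, 0], [0, 0, 3], 50],
  [[0, 0, 0], [0, 0, 3], 50],
  [[0, 0, 0], [0, 0, 2], 50],
  [[0, 0, 0], [0, 0, 0], 50],
  [[0, 0, 0], [0, 0, 0], 50],
  [[0, 0, 0], [0, 0, 0], 10],
  [[0, 0, 0], [0, 0, 0], 10],
  [[0, 0, 0], [0, 0, 0], 10],
  [[0, 0, 0], [0, 0, 0], 10],
  [[0, 0, 0], [0, 0, 0], 10],
], squeeze=50)

```text
time_s: 24.25
ee_pos: [552.2, 196.3, -23.4]
ee_rot: [-179.7, -0.1, -106.2]
force: [-0.6, 0.5, 0.0]
gripper_width: 21.8
```

```bash
python3 -c "
from h import *
need([551.4,195.2,-26],[180,0,-106.3])
f=grab('wrist','w15')
"
```

```text
t 24.25 pos [552.2 196.3 -23.4] rot [-1.797e+02 -1.000e-01 -1.062e+02] F [-0.6  0.5  0. ] w 21.8
turn [-0.3 -0.1  0.1] shift(now axes) [1.3 0.4 2.6] shift(target axes) [1.3 0.4 2.6]
```

View pics/w15.png

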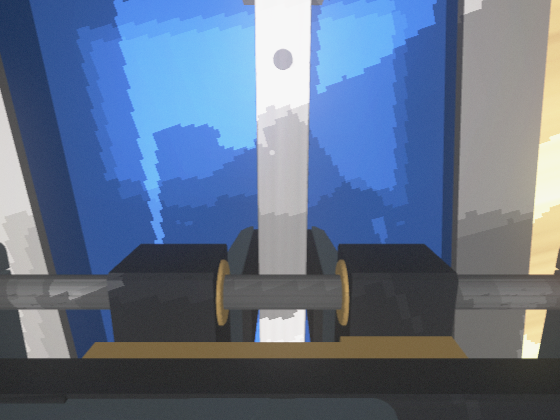

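The bar is gripped at 21.8 mm (its width is 22). The plan in the bin's x-z plane:
1. Lift 4 mm, slide 20 mm toward -x and align with the bin.
2. Tilt the far end up 18° about the rear end.
3. Draw the bar out along its axis, then lift and level.

I'll compute the rows.

```bash
cat >> h.py <<'E'
c0=np.array([577,198,0.]);A0=np.radians(-11.2);bx=np.array([np.cos(A0),np.sin(A0),0]);by=np.array([-bx[1],bx[0],0]);up=np.array([0,0,1.])
H=38.
def pose(Cx,Cy,Cz,al,yaw=-101.2):
    Rm=R.from_euler('xyz',[180,0,yaw],degrees=True)*R.from_rotvec([al,0,0],degrees=True)
    C=c0+Cx*bx+Cy*by+Cz*up
    return C+H*Rm.apply([0,0,1]),Rm
def cur():
    s=env.state();Rm=R.from_euler('xyz',s['ee_rot'],degrees=True);C=s['ee_pos']-H*Rm.apply([0,0,1])
    b=-Rm.apply([0,1,0])
    print('t',round(float(s['time_s']),2),'bar c (bin)',np.round([(C-c0)@bx,(C-c0)@by,C[2]],1),'tilt',np.degrees(np.arcsin(b[2])).round(1),'yaw rel',np.degrees(np.arctan2(b@by,b@bx)).round(1),'rpy',np.round(s['ee_rot'],1),'F',np.round(s['force'],1),'w',round(float(s['gripper_width']),1))
    return np.array(s['ee_pos']),Rm
def rows(wps):
    p,Rm=cur()
    for w in wps:
        q,S=pose(*w);print((Rm.inv()*S).as_rotvec(degrees=True).round(1).tolist(),Rm.inv().apply(q-p).round(1).tolist());p,Rm=q,S
E
python3 - <<'E'
from h import *
rows([(-23,-12,19,0,-106.2),(-30,-12,20,0,-104.5),(-37,-12,20,0,-102.8),(-43,-12,20,0,-101.2)])
E
```

```text
t 24.3 bar c (bin) [-24.2  -6.4  14.7] tilt 0.3 yaw rel -5.0 rpy [-1.797e+02 -1.000e-01 -1.062e+02] F [-0.2  0.3  0.4] w 21.9
[-0.3, -0.1, -0.0] [5.4, -1.5, -4.3]
[0.0, 0.0, -1.7] [0.6, 7.0, -1.0]
[0.0, 0.0, -1.7] [0.4, 7.0, 0.0]
[-0.0, 0.0, -1.6] [0.2, 6.0, 0.0]
```

>>> servo_tool([
  [[-0.3, 0, 0], [0, 0, -2], 10],
  [[0, 0, 0], [0, 0, -3], 10],
  [[0, 0, 0], [0, 0, 0], 10],
  [[0, 0, -1.7], [0.6, 6, 0], 10],
  [[0, 0, -1.7], [0.4, 6, 0], 10],
  [[0, 0, -1.6], [0.2, 6, 0], 10],
  [[0, 0, 0], [0, 0, 0], 10],
  [[0, 0, 0], [0, 0, 0], 10],
  [[0, 0, 0], [0, 0, 0], 10],
  [[0, 0, 0], [0, 0, 0], 10],
], squeeze=60)

```text
time_s: 25.55
ee_pos: [531.9, 199.6, -18.8]
ee_rot: [179.8, -0.2, -100.8]
force: [0.3, -0.2, -2.6]
gripper_width: 21.8
```

```bash
python3 - <<'E'
from h import *
cur();f=grab('wrist','w16');t=grab('top','t16')
cv2.imwrite('pics/t16c.png',cv2.resize(t['pixels'][105:265,155:275,::-1],None,fx=3.7,fy=3.7))
E
```

```text
t 25.55 bar c (bin) [-44.4  -7.1  19.2] tilt -0.2 yaw rel 0.4 rpy [ 179.8   -0.2 -100.8] F [ 0.3 -0.2 -2.6] w 21.8
```

View pics/w16.png

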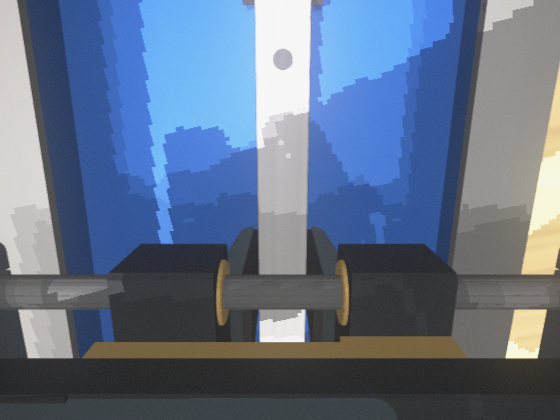

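```bash
python3 - <<'E'
from h import *
f=grab('wrist')
q=onz(f,283,5,29);print('inner plate face binx',(q-c0)@bx,'y',(q-c0)@by)
rows([(-44,-7,23,2),(-44,-7,31,5),(-44,-7,38,8.5),(-44,-7,44,12),(-44,-7,50,15),(-44,-7,57,18)])
E
```

```text
inner plate face binx 66.79499164238527 y -7.381107694879838
t 25.7 bar c (bin) [-44.5  -7.1  19.2] tilt -0.2 yaw rel 0.4 rpy [ 179.8   -0.2 -100.8] F [ 0.1 -0.2 -2.6] w 21.4
[2.2, -0.1, 0.4] [-0.2, -1.9, -3.9]
[3.0, -0.0, 0.0] [0.0, -2.3, -8.0]
[3.5, 0.0, -0.0] [-0.0, -2.9, -7.0]
[3.5, 0.0, -0.0] [0.0, -3.2, -6.0]
[3.0, 0.0, 0.0] [-0.0, -3.2, -5.9]
[3.0, -0.0, -0.0] [-0.0, -3.8, -6.8]
```

>>> servo_tool([
  [[0, 0, 0], [0, -4, -2], 10],
  [[2.2, 0, 0.4], [0, -2, -4], 10],
  [[3, 0, 0], [0, -2.3, -8], 10],
  [[3.5, 0, 0], [0, -2.9, -7], 10],
  [[0, 0, 0], [0, 0, 0], 10],
  [[0, 0, 0], [0, 0, 0], 10],
  [[0, 0, 0], [0, 0, 0], 10],
  [[0, 0, 0], [0, 0, 0], 10],
  [[0, 0, 0], [0, 0, 0], 10],
  [[0, 0, 0], [0, 0, 0], 10],
])

```text
time_s: 26.95
ee_pos: [542.9, 197.3, 3.3]
ee_rot: [-171.1, -0.1, -101.4]
force: [0.3, 0.4, -2.3]
gripper_width: 21.5
```

```bash
python3 - <<'E'
from h import *
rows([(-41,-7,44,12),(-41,-7,50,15),(-41,-7,57,18)])
grab('wrist','w17')
E
```

```text
t 26.95 bar c (bin) [-39.2  -7.2  40.8] tilt 8.9 yaw rel -0.2 rpy [-1.711e+02 -1.000e-01 -1.014e+02] F [ 0.3  0.4 -2.3] w 21.5
[3.1, -0.1, -0.2] [-0.3, -0.7, -3.5]
[3.0, 0.0, 0.0] [-0.0, -3.2, -5.9]
[3.0, -0.0, -0.0] [-0.0, -3.8, -6.8]
```

View pics/w17.png

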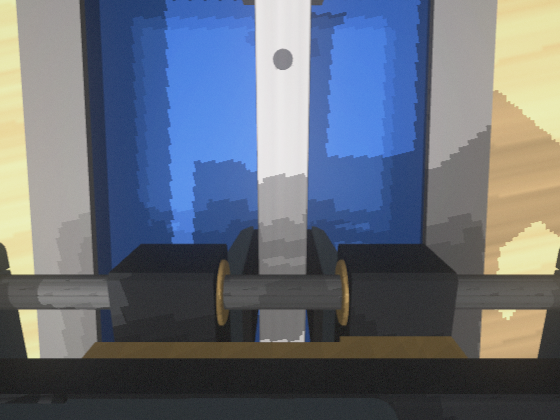

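>>> servo_tool([
  [[3, 0, -0.2], [0, -1, -3.5], 10],
  [[3, 0, 0], [0, -3.2, -5.9], 10],
  [[3, 0, 0], [0, -3.8, -6], 10],
  [[0, 0, 0], [0, 0, 0], 10],
  [[0, 0, 0], [0, 0, 0], 10],
  [[0, 0, 0], [0, 0, 0], 10],
  [[0, 0, 0], [0, 0, 0], 10],
  [[0, 0, 0], [0, 0, 0], 10],
  [[0, 0, 0], [0, 0, 0], 10],
  [[0, 0, 0], [0, 0, 0], 10],
])

```text
time_s: 28.25
ee_pos: [548.6, 195.9, 19.7]
ee_rot: [-162.0, -0.1, -101.3]
force: [0.4, -0.4, -2.5]
gripper_width: 21.6
```

```bash
python3 - <<'E'
from h import *
cur()
grab('wrist','w18');s=grab('scene','s18');cv2.imwrite('pics/s18c.png',cv2.resize(s['pixels'][120:300,270:460,::-1],None,fx=3.3,fy=3.3,interpolation=cv2.INTER_CUBIC))
E
```

```text
t 28.25 bar c (bin) [-39.2  -7.4  55.9] tilt 18.0 yaw rel -0.1 rpy [-1.620e+02 -1.000e-01 -1.013e+02] F [ 0.4 -0.4 -2.5] w 21.6
```

View pics/s18c.png

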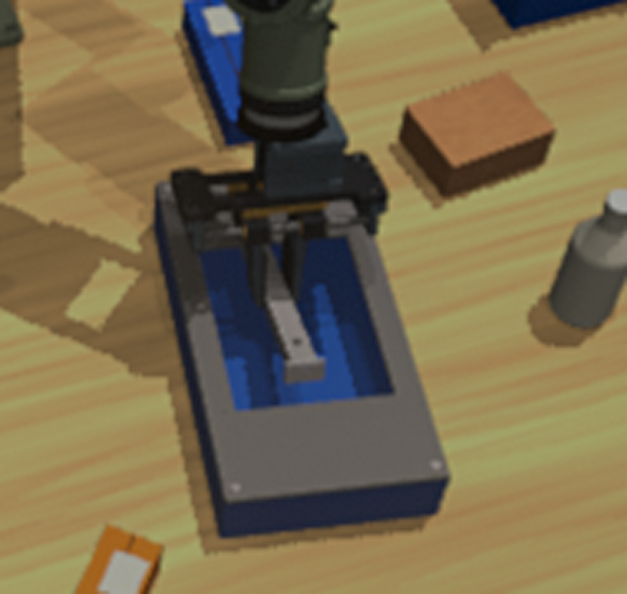

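The far end has risen through the mouth with no contact force. Now I'll draw the bar out along its own axis.

>>> servo_tool([
  [[0, 0, 0], [0, -8, 0], 10],
  [[0, 0, 0], [0, -11, 0], 10],
  [[0, 0, 0], [0, -12, 0], 10],
  [[0, 0, 0], [0, -12, 0], 10],
  [[0, 0, 0], [0, 0, 0], 10],
  [[0, 0, 0], [0, 0, 0], 10],
  [[0, 0, 0], [0, 0, 0], 10],
  [[0, 0, 0], [0, 0, 0], 10],
  [[0, 0, 0], [0, 0, 0], 10],
  [[0, 0, 0], [0, 0, 0], 10],
])

```text
time_s: 29.6
ee_pos: [591.3, 187.3, 33.8]
ee_rot: [-162.0, -0.2, -101.3]
force: [0.8, 0.0, -2.9]
gripper_width: 21.3
```

```bash
python3 - <<'E'
from h import *
cur()
E
```

```text
t 29.6 bar c (bin) [ 4.4 -7.6 70. ] tilt 18.0 yaw rel -0.0 rpy [-162.    -0.2 -101.3] F [ 0.8  0.  -2.9] w 21.3
```

>>> servo_tool([
  [[0, 0, 0], [0, -12, 0], 10],
  [[0, 0, 0], [0, -14, 0], 10],
  [[0, 0, 0], [0, -14, 0], 10],
  [[0, 0, 0], [0, -3, 0], 10],
  [[0, 0, 0], [0, 0, 0], 10],
  [[0, 0, 0], [0, 0, 0], 10],
  [[0, 0, 0], [0, 0, 0], 10],
  [[0, 0, 0], [0, 0, 0], 10],
  [[0, 0, 0], [0, 0, 0], 10],
  [[0, 0, 0], [0, 0, 0], 10],
])

```text
time_s: 30.85
ee_pos: [634.1, 178.7, 47.8]
ee_rot: [-162.1, -0.2, -101.3]
force: [0.4, 0.3, -1.4]
gripper_width: 21.7
```

```bash
python3 - <<'E'
from h import *
cur();s=grab('scene','s19');cv2.imwrite('pics/s19c.png',cv2.resize(s['pixels'][120:300,270:460,::-1],None,fx=3.3,fy=3.3,interpolation=cv2.INTER_CUBIC))
E
```

```text
t 30.85 bar c (bin) [48.  -7.7 84. ] tilt 17.9 yaw rel -0.0 rpy [-162.1   -0.2 -101.3] F [ 0.4  0.3 -1.4] w 21.7
```

View pics/s19c.png

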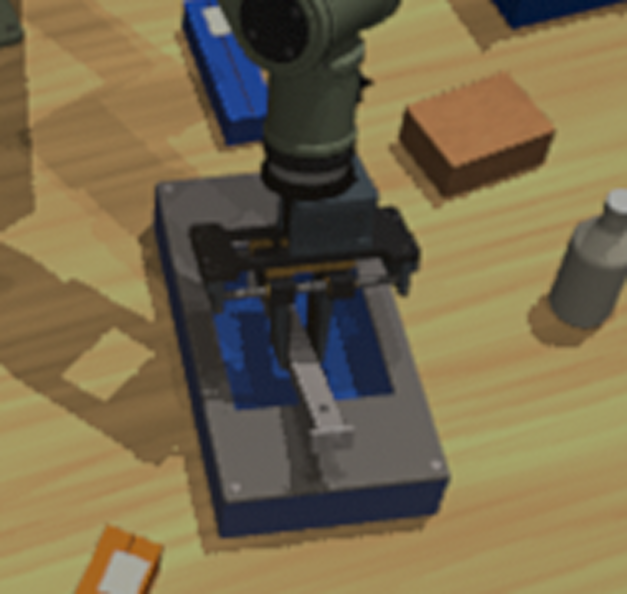

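The bar's rear end is now inside the mouth opening. Next is a vertical lift.

>>> servo_tool([
  [[0, 0, 0], [0, -2.5, -7.5], 10],
  [[0, 0, 0], [0, -4.3, -13.3], 10],
  [[0, 0, 0], [0, -4.3, -13.3], 10],
  [[0, 0, 0], [0, -4.3, -13.3], 10],
  [[0, 0, 0], [0, -4.3, -13.3], 10],
  [[0, 0, 0], [0, -4.3, -13.3], 10],
  [[0, 0, 0], [0, -4.3, -13.3], 10],
  [[0, 0, 0], [0, -4.3, -13.3], 10],
  [[0, 0, 0], [0, -3, -9], 10],
  [[0, 0, 0], [0, 0, 0], 10],
])

```text
time_s: 32.15
ee_pos: [635.0, 179.3, 173.5]
ee_rot: [-161.9, -0.0, -101.3]
force: [-0.2, -0.9, -2.9]
gripper_width: 21.4
```

```bash
python3 - <<'E'
from h import *
rows([(30,-7,205,12),(20,-7,205,6),(10,-7,205,0)])
E
```

```text
t 32.15 bar c (bin) [ 48.7  -7.  209.7] tilt 18.1 yaw rel -0.1 rpy [-161.9   -0.  -101.3] F [-0.2 -0.9 -2.9] w 21.4
[-6.1, -0.1, -0.1] [-0.0, 23.3, -1.6]
[-6.0, 0.0, 0.0] [-0.0, 13.8, -2.3]
[-6.0, 0.0, 0.0] [0.0, 13.9, -1.3]
```

>>> servo_tool([
  [[-4, 0, 0], [0, 12, -1], 10],
  [[-5, 0, 0], [0, 14, -2], 10],
  [[-5, 0, 0], [0, 14, -1.5], 10],
  [[-4, 0, 0], [0, 12, -1], 10],
  [[0, 0, 0], [0, 0, 0], 10],
  [[0, 0, 0], [0, 0, 0], 10],
  [[0, 0, 0], [0, 0, 0], 10],
  [[0, 0, 0], [0, 0, 0], 10],
  [[0, 0, 0], [0, 0, 0], 10],
  [[0, 0, 0], [0, 0, 0], 10],
])

```text
time_s: 33.4
ee_pos: [580.3, 189.2, 165.1]
ee_rot: [179.4, -0.3, -101.2]
force: [-0.1, -0.6, -2.6]
gripper_width: 21.4
```

```bash
python3 - <<'E'
from h import *
cur();grab('scene','s20');grab('wrist','w20')
E
```

```text
t 33.4 bar c (bin) [  5.3  -7.8 203.1] tilt -0.6 yaw rel 0.0 rpy [ 179.4   -0.3 -101.2] F [-0.1 -0.6 -2.6] w 21.4
```

View pics/s20.png

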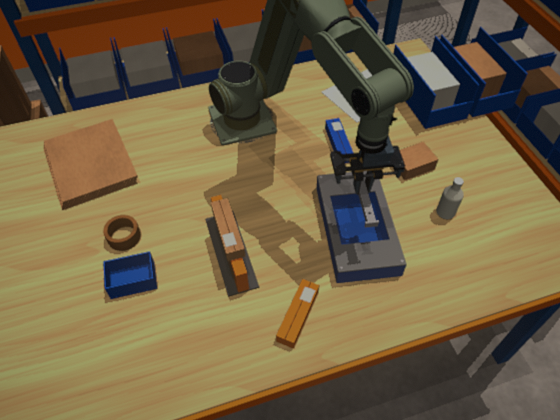

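View pics/w20.png

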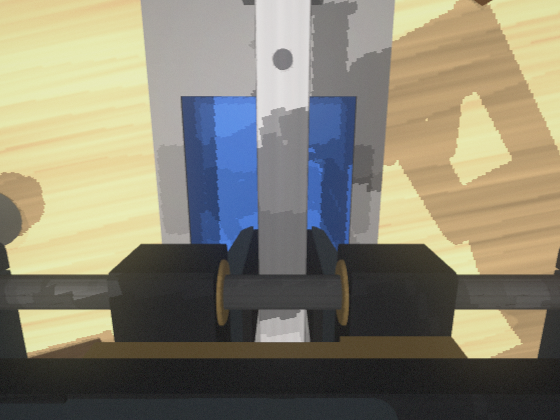

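The bar is level (-0.6° readout, same image as when gripped flat), about 139 mm above the mouth and 9 mm from its centre. The carton is flat on the ledge and the bystanders look undisturbed, so I'll hand in.

```bash
python3 - <<'E'
from h import *
cur();print(env.job_done())
E
```

```text
t 33.5 bar c (bin) [  5.4  -7.8 203.1] tilt -0.6 yaw rel 0.0 rpy [ 179.4   -0.3 -101.2] F [ 0.3  0.2 -1.6] w 21.7
the job is handed in; nothing more can be done
None
```

I laid the carton lengthwise on the ledge and let it go. I then took the bar out of the bin, far end first at an 18° tilt, and handed in at 33.5 s of the 64 s. No verdict came back.

**Last checks**
- **Bar:** the grip reads 21.7 mm on the 22 mm bar, which is level to 0.6°. Its centre is about 139 mm above the mouth and 9 mm from the mouth's centre. That height comes from the grip geometry, not a separate measurement. The wrist force was about the bar's own weight at every check during the extraction, with no sign of pressing on the bin.
- **Carton:** the last scene picture shows it flat on the ledge. The wrist view after release showed it centred there.
- **Bystanders:** by eye they look unmoved; I did not measure them again.

**What disagreed:** the real finger tips are about 35 mm short of the reported TCP. My first grasp therefore closed above the carton without touching it. I allowed for this by trial and overlays on the camera pictures, so the reported z inside the bin read negative.

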